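# Hang the blue vial carrier on the transfer rail and shut the gate

## Task

Hang the blue vial carrier in the transfer rail: lift it by its grip block, keep it upright, feed its runner head into the rail's orange-rimmed open end and slide it along until its grip block is in line with the yellow pointer, then let it hang from the rail. After that, swing the red end gate fully shut across the rail's open end. Leave the white carrier where it stands and do not shift the pointer.

Things in the scene. Friction and masses are not known exactly. Their poses are not given: they have to be found in the camera images.
- blue_grip (a point): Centre of the blue grip block (24 x 24 mm, 44 mm tall) on top of the blue carrier, which stands free on the table, 0.18 to 0.31 kg, balanced nearly under the block. This point is 162 mm above the carrier's flat underside; z up. Hung in the rail, the carrier's axes must be parallel to the rail's and this point is 212 mm above the table.
- blue_head (a point): Centre of the blue carrier's runner head, 63 mm straight below blue_grip and 99 mm above the underside; same axes. The head is 28 mm wide (x), 48 mm long (y) with half-round ends, 10 mm thick, on a neck 8 x 8 mm that comes up from the tray. Hung in the rail it is 149 mm above the table.
- white_grip (a point): Grip block centre of the white carrier (same shape and size as the blue one, white with red-capped vials), 162 mm above its underside; standing on the table, to be left alone.
- rail: Aluminium C-section rail fixed to the table on posts at its -x side (54 mm or more from its middle); foot plate 8 mm thick beneath. Origin: at table height below the middle of the open end (orange rim). It runs level from there along its own +y for 240 mm, far end closed; x is across. Outside 44 mm wide, 140 to 166 mm above the table; the +x side is free for the bow.
- rail_mouth (a point): Middle of the rail's open end at the height of a hanging head (149 mm); axes as the rail: +y leads in. Inside, the rail is 36 mm wide, from 144 to 162 mm above the table, with a slot 16 mm wide along the middle of its underside for the neck; the head hangs on the two lips beside the slot.
- pointer_tip (a point): Tip of the yellow pointer clamped on top of the rail's -x edge (10 mm high over the rail's top), 80 to 190 mm from the mouth, 16 mm to the -x side of the rail's middle. The carrier belongs where its grip block's centre has the same distance along the rail (rail y) as this tip. Held by friction only: do not push it.
- gate (a joint): Red end gate at the mouth: angle in rad, 0 = shut across the mouth (a hard stop), grows as it swings open away from the rail and round to its -x side, at most 2.6; starts open at 1.9 to 2.5. It turns about a vertical hinge and stays where it is left (light friction).
- gate_pin (a point): Point on the axis of the red upright round pin, 10 mm in diameter, by which the gate is swung: 14 mm below the pin's top, 192 mm above the table; the pin stands free from 166 to 206 mm. It lies 45 mm from the hinge axis.
- gate_hinge (a point): Point on the gate's vertical hinge axis at the height of gate_pin; axes as the rail, in which it lies at x = -27, y = -6 mm. At gate angle a the pin is at hinge + 45 mm x (cos a, -sin a) in the rail's x and y.
- blue_bow (a point): Middle of the upright of the blue carrier's C-shaped bow, 40 mm to the carrier's +x side of its centre line. The bow (10 mm wide) leaves the neck under the head at 70 to 78 mm above the underside, rises at x = 36 to 44 and returns above the head at 132 to 140 to carry the grip block. In the rail the bow passes outside the rail on its +x side.
- blue_tray (a point): Centre of the blue carrier's underside: tray 60 x 60 mm with four black-capped vials up to 64 mm high, all fixed in it. Hung in the rail it is 50 mm above the table.

How it is judged:
By the outcome, as a careful person would: the job done as asked, in the order asked, and still so for the second after the job is handed in, with the robot touching nothing.
It also fails if it takes over 69 s, if anything falls off the work surface, if the arm or the gripper's body presses on something with over 40 N, if the wrist force passes 120 N, or if a joint passes its speed limit or range.

## Robot

A 7-joint arm with a two-finger parallel gripper is mounted at the origin on the work surface. World frame = base frame: x ahead of the robot, y to its left, z up, the work surface at z = 0. Lengths are in m, angles in rad, forces in N, time in s.
With the tool pointing down it reaches from about 0.4 to 0.85 m from the base axis. Payload 10.4 kg.
Tool frame: the origin (TCP) lies midway between the tips of the shut fingers; the grasp point (between the pads) lies 19 mm behind it; z points along the fingers, y is the direction in which the jaws open and shut (so a half turn about z gives the same grasp; the last joint's range is limited). The gripper opens to 85 mm and grips with 20 to 120 N. Pads are 22 mm wide; open, the fingers measure 114 mm over their backs; the gripper's body (76 mm by 85 mm) begins 54 mm behind the grasp point. The pads swing forward as they close: fully open they stand 13 mm farther back than shut.
Start: joints at [1.32, 0.332, -0.065, 1.46, 0.022, 1.35, -0.088], TCP at [0.141, -0.609, 0.231] pointing down, gripper open.
Joint ranges: [-2.6, 2.6], [-0.5, 2.12], [-1.47, 1.34], [0.16, 2.42], [-1.27, 4.41], [0.06, 2.06], [-2.6, 2.6]. Speed limits (rad/s): [2.22, 2.22, 2.79, 2.79, 3.14, 3.14, 3.14].

## Interface

Orientations are given as a unit quaternion [x, y, z, w].
In Python, from workcell import manip, camera, camera_info, workorder, nets gives the robot as it stands.
- The arm moves only by the tool apply_moves, never from a script. Its argument "commands" is a list of rows, each a list of 5 numbers: the shift along the tool's x, y, z in m, then the turn about the tool's z in degrees, then the gripper command: -1 is fully open, 1 is shut, values between are in proportion. A call has 1 to 5 rows; each row shifts and turns the pose as measured when the row begins, along the tool's axes as they then stand; what a row does not reach is not made up. A row lasts 1/12 s, in which the tool goes at most 41.7 mm and 7.16 degrees, less where a joint would pass 70% of its speed; a pose out of reach is approached as far as the arm can. A call is refused whole if a number of a shift passes 0.0417 or a number of a turn 7.16, either way. A call with a gripper value outside its range is refused whole. The fingers move at their own pace and stop on an object; "squeeze" is the grip in N (left out, the last holds). Time passes only in rows, so rows that do not move let the fingers close. It gives the time, the measured TCP pose, the force and the opening at its end, in the units of the state.
- manip.get_obs(): the state, without advancing time (a new reading comes with each control period).
- camera(name): name is "scene" or "top" or "wrist"; returns (picture, depth): 400x640x3 uint8, red, green, blue; 400x640 float32, m along the optical axis (not along the pixel's ray), 0 where there is no reading.
- camera_info(name): a dict with "camera_matrix" (3x3 intrinsics, pixels), "xyz" and "rotation" of the camera in the world; the wrist camera has in their place "T_tool_cam" (4x4, takes a point from camera to tool coordinates, whose origin is the TCP and whose axes are the flange's). Camera axes: x right, y down, z forward; pixel columns grow to the right and rows downward; lengths in m; the calibration is good to about 2 mm. A picture is of the moment at which its call begins: read the wrist's pose just before it. camera_info takes no time and is no camera call.
- workorder.hand_in(): hands the job in, once; it reports no verdict.
Trained networks look in the newest picture that a camera, given by its name, has taken for a name from the list of things; names that differ only in an ending like _2 or _b are one class to them, and where a whole thing is asked for, a point or a joint stands for the part that bears it (a point fixed in the world has none). Each returns a list of dicts, best first, with "conf" (0 to 1); they miss things now and then, are a little off and sometimes report something else, mostly with a low value. They report only what shows in the picture. A call takes as long as a camera call.
- nets.look_for(camera, thing): "rect" ([left, top, width, height] in pixels, round what is visible of it).
- nets.place_of(camera, thing): "xy" ([column, row] in pixels: a listed point, or the origin of a listed thing).
The state is a dict: "clock": time; "joint_pos": joint angles; "joint_velocities": joint speeds; "tau": joint torques, N m; "position": TCP position; "ee_rot": TCP orientation; "ft_force": force on the tool from outside, world axes, zero at the start; "torque": the same for the moment, N m; "grip_width": opening from 0.0 (shut) to 1.0 (fully open).
Only numpy, scipy, OpenCV 4.12 (cv2) and the standard library are available. Lean on these libraries where they do the work, as an engineer would, in place of code of your own. Each camera call takes 0.05 s, during which the arm holds its last target. There are 200 camera calls.

## Working session

There is one attempt and no reset: what is moved stays moved. The work goes in short steps, Python scripts to look and compute and a tool call to move; the robot and the scene stay as the last step left them, time stands still between calls to the robot, and variables do not carry over. Pictures are saved under pics/ and viewed, about 8 in all and at most 12, crops included, and the job is handed in when it is done.

Besides the shell and the picture viewer there is one more tool, called by a JSON object that holds its "name" and its "arguments". apply_moves: Moves the arm, as the interface text tells. Its arguments: {"type":"object","properties":{"commands":{"type":"array","items":{"type":"array","items":{"type":"number"}}},"squeeze":{"type":"number"}},"required":["commands"]}

```bash
ls; mkdir -p pics
cat > h.py <<'E'
import numpy as np, cv2
from scipy.spatial.transform import Rotation as R
from workcell import manip, camera, camera_info, workorder, nets
def cam(name):
    o=manip.get_obs(); i=camera_info(name); K=np.array(i["camera_matrix"])
    if "T_tool_cam" in i:
        T=np.eye(4);T[:3,:3]=R.from_quat(o["ee_rot"]).as_matrix();T[:3,3]=o["position"]
        T=T@np.array(i["T_tool_cam"])
    else:
        T=np.eye(4);r=np.array(i["rotation"]);T[:3,:3]=r if r.shape==(3,3) else R.from_quat(r).as_matrix();T[:3,3]=i["xyz"]
    return K,T
def at_z(K,T,uv,z):
    d=T[:3,:3]@np.linalg.solve(K,[uv[0],uv[1],1.]);return T[:3,3]+d*(z-T[2,3])/d[2]
def cloud(K,T,D):
    v,u=np.mgrid[:D.shape[0],:D.shape[1]]
    p=np.stack([(u-K[0,2])/K[0,0]*D,(v-K[1,2])/K[1,1]*D,D],-1)
    return p@T[:3,:3].T+T[:3,3]
def proj(K,T,p):
    q=K@(T[:3,:3].T@(np.array(p)-T[:3,3]));return q[:2]/q[2]
def save(n,im): cv2.imwrite("pics/"+n,im[...,::-1])
E
python3 - <<'E'
from h import *
o=manip.get_obs();print({k:np.round(v,3) for k,v in o.items()})
Z=dict(blue_grip=.162,blue_head=.099,white_grip=.162,rail=0,rail_mouth=.149,pointer_tip=.176,gate_pin=.192,gate_hinge=.192,blue_bow=.11,blue_tray=0)
for c in ("scene","top"):
    K,T=cam(c);im,D=camera(c);save(c+"0.png",im);np.savez(c+"0.npz",im=im,D=D,K=K,T=T)
    print(c,np.round(T,3).tolist(),K[0,0])
    for n,z in Z.items():
        for r in nets.place_of(c,n)[:2]: print(n,np.round(r["conf"],2),np.round(r["xy"]),np.round(at_z(K,T,r["xy"],z),3))
a=cv2.imread("pics/scene0.png");print(a.shape)
E
```

```text
pics
{'clock': np.float64(0.0), 'joint_pos': array([ 1.32 ,  0.333, -0.065,  1.461,  0.022,  1.35 , -0.089]), 'joint_velocities': array([-0.001, -0.001, -0.   , -0.001,  0.   ,  0.001,  0.   ]), 'tau': array([ 1.0000e-03, -6.2544e+01,  4.9000e-02, -3.9162e+01,  1.6000e-02,
        1.0000e-02,  0.0000e+00]), 'position': array([ 0.141, -0.608,  0.231]), 'ee_rot': array([ 0.994,  0.114, -0.   , -0.001]), 'ft_force': array([-0.44 , -0.198,  0.635]), 'torque': array([ 0.055, -0.019, -0.046]), 'grip_width': np.float64(1.001)}
scene [[-0.356, 0.704, -0.614, 1.069], [0.934, 0.28, -0.22, 0.11], [0.017, -0.653, -0.758, 0.758], [0.0, 0.0, 0.0, 1.0]] 405.32739294197654
blue_grip 0.65 [223. 190.] [ 0.635 -0.263  0.162]
blue_head 0.6 [231. 214.] [ 0.641 -0.254  0.099]
white_grip 0.72 [258. 128.] [ 0.44  -0.286  0.162]
white_grip 0.5 [478. 218.] [0.52  0.218 0.162]
rail 0.8 [374. 245.] [0.537 0.036 0.   ]
pointer_tip 0.66 [479. 216.] [0.527 0.216 0.176]
pointer_tip 0.16 [259. 129.] [ 0.455 -0.273  0.176]
gate_pin 0.61 [373. 162.] [ 0.48  -0.004  0.192]
gate_hinge 0.9 [387. 176.] [0.506 0.032 0.192]
blue_bow 0.85 [224. 229.] [ 0.687 -0.241  0.11 ]
blue_tray 0.62 [238. 241.] [ 0.641 -0.252  0.   ]
top [[-0.004, -1.0, 0.029, 0.52], [-1.0, 0.003, -0.018, -0.076], [0.018, -0.029, -0.999, 1.03], [0.0, 0.0, 0.0, 1.0]] 497.102793528591
blue_grip 0.56 [408. 141.] [ 0.635 -0.254  0.162]
blue_grip 0.27 [389. 147.] [ 0.625 -0.22   0.162]
blue_head 0.67 [402. 144.] [ 0.638 -0.255  0.099]
white_grip 0.84 [419. 250.] [ 0.445 -0.272  0.162]
rail 0.88 [252. 202.] [0.532 0.038 0.   ]
rail_mouth 0.59 [243. 199.] [0.535 0.037 0.149]
rail_mouth 0.56 [401. 150.] [ 0.622 -0.245  0.149]
pointer_tip 0.67 [135. 209.] [0.518 0.217 0.176]
gate_pin 0.47 [267. 229.] [ 0.483 -0.008  0.192]
gate_hinge 0.65 [243. 211.] [0.514 0.031 0.192]
blue_bow 0.93 [397. 123.] [ 0.677 -0.245  0.11 ]
blue_tray 0.94 [388. 150.] [ 0.638 -0.246  0.   ]
(400, 640, 3)
```

View images.

Run:
```python
import cv2,numpy as np
a=cv2.imread("pics/scene0.png")[90:340,170:570];b=cv2.imread("pics/top0.png")[80:330,70:470]
cv2.imwrite("pics/v1.png",cv2.resize(np.vstack([a,b]),None,fx=1.2,fy=1.2,interpolation=cv2.INTER_CUBIC)[:600])
```

```text
(no output)
```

View pics/v1.png

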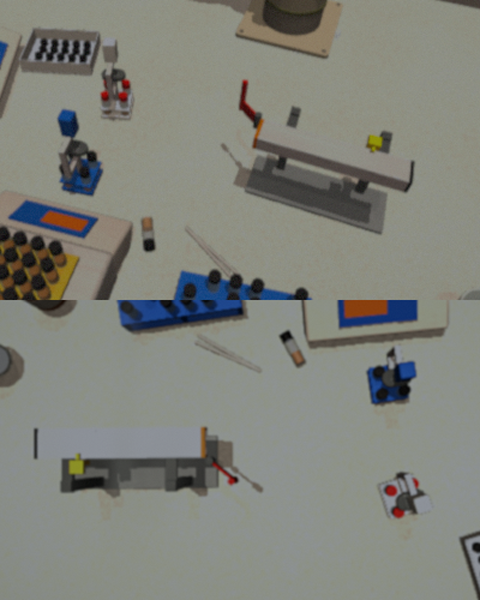

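Run:
```python
from h import *
for c in ("top","scene"):
    d=np.load(c+"0.npz");P=cloud(d["K"],d["T"],d["D"]);im=d["im"].astype(int);ok=d["D"]>0
    r,g,b=im[...,0],im[...,1],im[...,2]
    def seg(n,m):
        p=P[m&ok]
        if len(p)<6: print(c,n,len(p));return
        (cx,cy),(w,h),a=cv2.minAreaRect((p[:,:2]*1000).astype(np.float32))
        print(c,n,len(p),"rect",np.round([cx,cy,w,h,a],1),"mean",np.round(p.mean(0),4),"z",np.round(np.percentile(p[:,2],[2,50,98]),3))
    X,Y,Z=P[...,0],P[...,1],P[...,2]
    reg=(X>.4)&(X<.62)&(Y>-.05)&(Y<.32)
    seg("railtop",reg&(abs(Z-.166)<.006)&(abs(r-b)<40)&(r>100))
    seg("orange",reg&(r>150)&(g>80)&(g<r-40)&(b<g-40)&(Y<.08))
    seg("yellow",reg&(r>110)&(g>100)&(b<g-60)&(Y>.08))
    seg("red",reg&(r>100)&(g<60)&(b<60))
    bl=(abs(X-.637)<.06)&(abs(Y+.25)<.06)
    seg("block",bl&(abs(Z-.184)<.006))
    seg("tray",bl&(b>r+40)&(Z<.06))
    seg("near tall",(abs(X-.63)<.12)&(abs(Y+.25)<.12)&~bl&(Z>.03))
```

```text
top railtop 3448 rect [5.116e+02 1.458e+02 9.230e+01 2.768e+02 4.000e-01] mean [0.5356 0.1623 0.1663] z [0.163 0.166 0.169]
top orange 0
top yellow 135 rect [505.6 220.4  18.9  25.6  89.5] mean [0.5029 0.2202 0.1758] z [0.171 0.176 0.179]
top red 48 rect [491.4  11.1  40.3   6.8  56.1] mean [0.4911 0.0088 0.18  ] z [0.162 0.167 0.209]
top block 196 rect [ 637.9 -251.1   24.1   24.1    7.6] mean [ 0.6375 -0.2509  0.1837] z [0.18  0.184 0.187]
top tray 314 rect [ 637.5 -249.1   59.8   55.5    8.5] mean [ 0.63   -0.2385  0.0305] z [0.009 0.031 0.045]
top near tall 2065 rect [ 728.5 -239.9   43.1  219.6    0. ] mean [ 0.7328 -0.2267  0.0524] z [0.039 0.051 0.066]
scene railtop 2372 rect [5.127e+02 1.419e+02 9.460e+01 2.813e+02 1.000e-01] mean [0.5362 0.1645 0.1663] z [0.164 0.166 0.169]
scene orange 0
scene yellow 95 rect [505.6 219.1  28.9  19.8   6.7] mean [0.5042 0.2193 0.1756] z [0.17  0.176 0.178]
scene red 23 rect [493.3  10.1  38.7   5.   54.5] mean [0.4917 0.0068 0.1817] z [0.164 0.167 0.208]
scene block 136 rect [ 638.5 -252.2   25.    23.6    7.2] mean [ 0.6406 -0.2509  0.1836] z [0.178 0.184 0.186]
scene tray 394 rect [ 640.6 -251.8   57.9   59.6    8.2] mean [ 0.6494 -0.2411  0.0245] z [0.007 0.031 0.041]
scene near tall 1001 rect [ 7.291e+02 -2.394e+02  4.210e+01  2.186e+02  2.000e-01] mean [ 0.7341 -0.2214  0.054 ] z [0.043 0.054 0.066]
```

{"name": "apply_moves", "arguments": {"commands": [[0.04,-0.01,-0.01,0,-1],[0.04,-0.02,0,0,-1],[0.04,-0.02,0,0,-1],[0.04,-0.02,0,0,-1],[0.04,-0.02,0,0,-1]]}}

```text
clock: 1.52
position: [0.3025, -0.4858, 0.2399]
ee_rot: [0.995, 0.104, -0.003, 0.001]
ft_force: [1.4, -0.8, -0.6]
grip_width: 1.003
```

{"name": "apply_moves", "arguments": {"commands": [[0.04,-0.017,0,1,-1],[0.04,-0.017,0,1,-1],[0.04,-0.017,0,1,-1],[0.04,-0.017,0,1,-1],[0.04,-0.017,0,0,-1]]}}

```text
clock: 1.93
position: [0.4763, -0.3707, 0.2406]
ee_rot: [0.998, 0.067, -0.002, 0.003]
ft_force: [-0.4, -0.5, -0.5]
grip_width: 1.002
```

{"name": "apply_moves", "arguments": {"commands": [[0.04,-0.017,0,0,-1],[0.04,-0.017,0,0,-1],[0.04,-0.017,0,0,-1],[0.03,-0.013,0,0,-1],[0,0,0,0,-1]]}}

```text
clock: 2.35
position: [0.6186, -0.28, 0.2394]
ee_rot: [0.997, 0.071, 0.0, 0.001]
ft_force: [-0.1, 1.3, -0.6]
grip_width: 0.997
```

Run:
```python
from h import *
o=manip.get_obs();print(o["position"],o["ee_rot"])
for c in ("top","scene"):
    d=np.load(c+"0.npz");P=cloud(d["K"],d["T"],d["D"]);ok=d["D"]>0
    X,Y,Z=P[...,0],P[...,1],P[...,2]
    m=ok&(abs(Z-.166)<.005)&(X>.505)&(X<.58)&(Y>0.03)&(Y<.3)
    p=P[m]
    E=[]
    for y in np.arange(.05,.27,.01):
        s=p[abs(p[:,1]-y)<.005,0]
        if len(s)>8: E.append([y,*np.percentile(s,[4,50,96])])
    E=np.array(E);
    for k in (1,2,3):
        f=np.polyfit(E[:,0],E[:,k],1);print(c,"edge",k,"x at y.04:",np.polyval(f,.04).round(4),"slope deg",np.degrees(np.arctan(f[0])).round(2),"res",np.std(E[:,k]-np.polyval(f,E[:,0])).round(4))
    core=p[abs(p[:,0]-.535)<.012];print("y range",np.percentile(core[:,1],[0.3,1,99,99.7]))
    # colors
    im=d["im"].astype(int);hsv=cv2.cvtColor(d["im"],cv2.COLOR_RGB2HSV)
    mo=ok&(hsv[...,0]>8)&(hsv[...,0]<20)&(hsv[...,1]>140)&(hsv[...,2]>100)&(abs(Y-.035)<.04)&(abs(X-.53)<.05)
    if mo.sum():print("orange",mo.sum(),P[mo].min(0).round(3),P[mo].max(0).round(3),P[mo].mean(0).round(4))
    my=ok&(hsv[...,0]>22)&(hsv[...,0]<38)&(hsv[...,1]>140)&(hsv[...,2]>80)&(abs(Y-.21)<.06)&(abs(X-.51)<.06)
    print("yellow",my.sum(),np.percentile(P[my],[1,99],axis=0).round(4)); q=P[my];print("far x pts",q[q[:,0]>np.percentile(q[:,0],90)].mean(0).round(4))
    mr=ok&((hsv[...,0]<6)|(hsv[...,0]>174))&(hsv[...,1]>140)&(Z>.19)&(X<.56)&(X>.42)&(abs(Y)<.06);print("pin top",mr.sum(),P[mr].mean(0).round(4))
```

```text
[ 0.61864424 -0.27995964  0.23942979] [9.97482917e-01 7.09017492e-02 3.70953124e-05 8.77670617e-04]
top edge 1 x at y.04: 0.5158 slope deg -0.45 res 0.0021
top edge 2 x at y.04: 0.536 slope deg -0.36 res 0.0011
top edge 3 x at y.04: 0.5563 slope deg -0.45 res 0.0004
y range [0.03967383 0.04146006 0.2823587  0.28368415]
orange 72 [0.516 0.039 0.164] [0.556 0.043 0.169] [0.5358 0.0414 0.1666]
yellow 144 [[0.4928 0.2107 0.1686]
 [0.5176 0.2297 0.179 ]]
far x pts [0.5135 0.221  0.1715]
pin top 22 [ 0.4827 -0.0033  0.2059]
scene edge 1 x at y.04: 0.5156 slope deg -0.61 res 0.002
scene edge 2 x at y.04: 0.539 slope deg -0.63 res 0.0009
scene edge 3 x at y.04: 0.5582 slope deg -0.37 res 0.0003
y range [0.03906511 0.04121901 0.28140347 0.28256701]
orange 41 [0.512 0.035 0.139] [0.559 0.043 0.17 ] [0.5378 0.0408 0.1661]
yellow 120 [[0.4874 0.2096 0.1634]
 [0.5189 0.2316 0.1782]]
far x pts [0.5155 0.2191 0.1715]
pin top 25 [ 0.4849 -0.0023  0.201 ]
```

Run:
```python
from h import *
K,T=cam("wrist");im,D=camera("wrist");save("w1.png",im)
P=cloud(K,T,D);X,Y,Z=np.moveaxis(P,-1,0)
m=(D>0)&(abs(X-.638)<.03)&(abs(Y+.251)<.03)&(abs(Z-.184)<.004)
p=P[m];print(len(p),cv2.minAreaRect((p[:,:2]*1000).astype(np.float32)),p.mean(0))
hsv=cv2.cvtColor(im,cv2.COLOR_RGB2HSV);b=(hsv[...,0]>100)&(hsv[...,0]<130)&(hsv[...,1]>120)&(D>0)&(abs(X-.638)<.03)&(abs(Y+.251)<.03)&(Z>.17)
p=P[b];print(len(p),cv2.minAreaRect((p[:,:2]*1000).astype(np.float32)),p[:,2].max())
for n,z in dict(blue_grip=.162,blue_head=.099,blue_bow=.11,blue_tray=0).items():
    for r in nets.place_of("wrist",n)[:1]: print(n,r["conf"],at_z(K,T,r["xy"],z))
```

```text
1307 ((637.9999389648438, -250.71334838867188), (23.498044967651367, 24.04720115661621), 7.288800239562988) [ 0.63857778 -0.25116996  0.18380212]
1210 ((638.498779296875, -251.49961853027344), (22.582077026367188, 22.526958465576172), 7.932699680328369) 0.18598116927283015
blue_grip 0.73 [ 0.63907927 -0.2515837   0.162     ]
blue_head 0.75 [ 0.63628125 -0.2501275   0.099     ]
blue_bow 0.73 [ 0.67857454 -0.24435161  0.11      ]
```

View pics/w1.png

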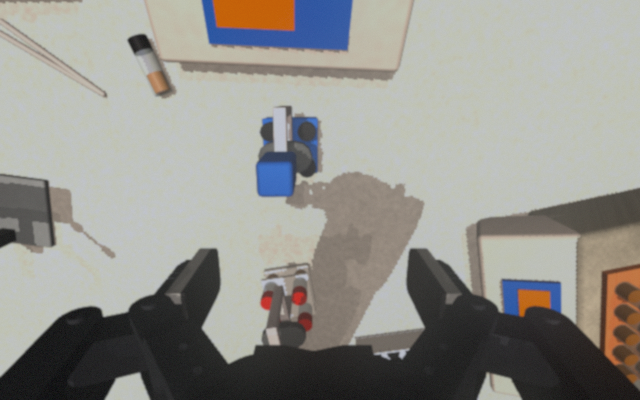

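{"name": "apply_moves", "arguments": {"commands": [[0.0235,-0.026,0.0,0.4,-1],[0,0,0.01,0,-1]]}}

```text
clock: 2.77
position: [0.6311, -0.2641, 0.2331]
ee_rot: [0.998, 0.058, 0.0, 0.005]
ft_force: [1.1, 2.3, -0.3]
grip_width: 0.995
```

{"name": "apply_moves", "arguments": {"commands": [[0.008,-0.012,0.02,-0.5,-1],[0,0,0.03,0,-1],[0,0,0.01,0,-1],[0,0,0,0,-1]]}}

```text
clock: 3.1
position: [0.6346, -0.2578, 0.1724]
ee_rot: [0.998, 0.058, 0.001, 0.007]
ft_force: [-0.0, 0.4, 0.0]
grip_width: 1.001
```

{"name": "apply_moves", "arguments": {"commands": [[0.005,-0.008,0.0,-0.5,-1],[0,0,0,0,-1],[0,0,0.02,0,-1],[0,0,0.008,0,-1],[0,0,0,0,-1]]}}

```text
clock: 3.52
position: [0.6396, -0.2532, 0.1506]
ee_rot: [0.998, 0.061, 0.004, 0.009]
ft_force: [-0.1, 0.3, 1.4]
grip_width: 1.0
```

{"name": "apply_moves", "arguments": {"commands": [[-0.002,-0.003,0.005,0,-1],[0,0,0,0,-1],[0,0,0,0,0.3]], "squeeze": 50}}

```text
clock: 3.77
position: [0.6379, -0.251, 0.148]
ee_rot: [0.998, 0.06, 0.005, 0.01]
ft_force: [0.3, -0.0, 0.2]
grip_width: 0.882
```

{"name": "apply_moves", "arguments": {"commands": [[0,0,0,-0.3,1],[0,0,0,0,1],[0,0,0,0,1],[0,0,0,0,1],[0,0,0,0,1]], "squeeze": 50}}

```text
clock: 4.18
position: [0.6389, -0.2511, 0.1506]
ee_rot: [0.998, 0.063, 0.006, 0.011]
ft_force: [-0.9, -0.3, 0.2]
grip_width: 0.275
```

{"name": "apply_moves", "arguments": {"commands": [[0,0,0,0,1],[0,0,0,0,1],[0,0,0,0,1]], "squeeze": 50}}

```text
clock: 4.43
position: [0.6389, -0.2512, 0.1505]
ee_rot: [0.998, 0.063, 0.006, 0.011]
ft_force: [-0.0, 0.6, 0.6]
grip_width: 0.275
```

{"name": "apply_moves", "arguments": {"commands": [[0,0,-0.02,0,1],[0,0,-0.025,0,1],[0,0,-0.02,0,1],[0,0,0,0,1]], "squeeze": 60}}

```text
clock: 4.77
position: [0.6358, -0.2494, 0.2137]
ee_rot: [0.998, 0.063, 0.003, 0.009]
ft_force: [1.9, 0.1, -1.3]
grip_width: 0.272
```

{"name": "apply_moves", "arguments": {"commands": [[-0.01,-0.025,0,1.0,1],[-0.012,-0.03,0,1.0,1],[-0.012,-0.03,0,1.0,1],[-0.012,-0.03,0,1.0,1],[-0.012,-0.03,0,1.0,1]]}}

```text
clock: 5.18
position: [0.5618, -0.1143, 0.204]
ee_rot: [1.0, 0.012, 0.001, 0.01]
ft_force: [1.2, 0.6, -3.0]
grip_width: 0.274
```

{"name": "apply_moves", "arguments": {"commands": [[-0.012,-0.03,0,0.5,1],[-0.012,-0.025,0,0.5,1],[-0.006,-0.01,0,0,1],[0,0,0,0,1]]}}

```text
clock: 5.52
position: [0.5243, -0.0399, 0.1982]
ee_rot: [1.0, 0.006, -0.002, 0.009]
ft_force: [0.9, -0.6, -2.1]
grip_width: 0.273
```

{"name": "apply_moves", "arguments": {"commands": [[0.012,0.004,-0.008,0.2,1],[0.003,0,0,0,1],[0,0,0,0,1]]}}

```text
clock: 5.77
position: [0.5389, -0.0449, 0.2041]
ee_rot: [1.0, 0.005, -0.003, 0.01]
ft_force: [-0.1, -0.1, -3.8]
grip_width: 0.272
```

Run:
```python
from h import *
o=manip.get_obs();print(o["position"].round(4),o["ee_rot"].round(4))
ims=[]
for c in ("scene","top"):
    K,T=cam(c);im,D=camera(c);q=o["position"]
    for n,z in dict(blue_grip=.2145,blue_head=.1515,blue_bow=.162,blue_tray=.052,rail_mouth=.149,pointer_tip=.176,gate_hinge=.192).items():
        for r in nets.place_of(c,n)[:1]: print(c,n,round(r["conf"],2),at_z(K,T,r["xy"],z).round(4))
    u,v=proj(K,T,[.52,.08,.13]).astype(int)
    im=im.copy()
    ims.append(cv2.resize(im[max(0,v-90):v+90,max(0,u-120):u+120],(720//2*1,270),interpolation=cv2.INTER_CUBIC))
save("v2.png",cv2.resize(np.vstack(ims),None,fx=1.1,fy=1.1))
```

```text
[ 0.5389 -0.0449  0.2041] [ 0.9999  0.0049 -0.003   0.0098]
scene blue_grip 0.79 [ 0.538  -0.0554  0.2145]
scene blue_head 0.82 [ 0.5384 -0.0511  0.1515]
scene blue_tray 0.73 [ 0.5432 -0.0482  0.052 ]
scene rail_mouth 0.56 [0.5443 0.0382 0.149 ]
scene pointer_tip 0.57 [0.526  0.2189 0.176 ]
scene gate_hinge 0.77 [0.5087 0.0284 0.192 ]
top pointer_tip 0.74 [0.5202 0.2222 0.176 ]
```

View pics/v2.png

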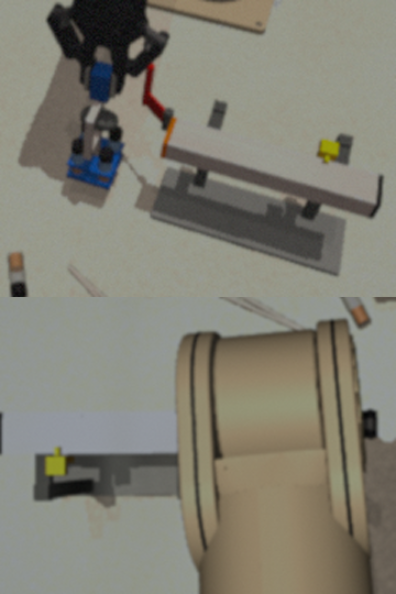

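{"name": "apply_moves", "arguments": {"commands": [[-0.002,-0.012,0,0,1],[0,-0.012,0,0,1],[0,-0.012,0,0,1]]}}

```text
clock: 6.82
position: [0.536, -0.0084, 0.2042]
ee_rot: [1.0, 0.003, -0.003, 0.01]
ft_force: [-0.1, 0.2, -1.4]
grip_width: 0.274
```

{"name": "apply_moves", "arguments": {"commands": [[0,-0.012,0,0,1],[0,-0.012,0,0,1],[0,-0.012,0,0,1],[0,-0.012,0,0,1]]}}

```text
clock: 7.15
position: [0.5347, 0.0474, 0.2034]
ee_rot: [1.0, 0.005, -0.002, 0.01]
ft_force: [0.8, -0.2, -2.5]
grip_width: 0.273
```

{"name": "apply_moves", "arguments": {"commands": [[0.001,-0.012,-0.0005,0,1],[0,-0.012,0,0,1],[0,-0.012,0,0,1],[0,-0.012,0,0,1],[0,-0.012,0,0,1]]}}

```text
clock: 7.57
position: [0.5329, 0.1183, 0.2031]
ee_rot: [1.0, 0.008, -0.002, 0.009]
ft_force: [0.5, -0.2, -3.0]
grip_width: 0.273
```

{"name": "apply_moves", "arguments": {"commands": [[0.003,-0.004,-0.0005,0.4,1],[0.001,-0.01,0,0.2,1],[0.001,-0.012,0,0,1],[0.0005,-0.012,0,0,1]]}}

```text
clock: 7.9
position: [0.5372, 0.162, 0.2033]
ee_rot: [1.0, 0.003, -0.002, 0.009]
ft_force: [0.6, -0.5, -1.3]
grip_width: 0.273
```

{"name": "apply_moves", "arguments": {"commands": [[-0.001,-0.01,0,0,1],[-0.0005,-0.01,0,0,1],[0,-0.01,0,0,1],[0,0,0,0,1]]}}

```text
clock: 8.23
position: [0.5345, 0.1981, 0.2028]
ee_rot: [1.0, 0.005, -0.002, 0.008]
ft_force: [0.0, -0.3, -2.4]
grip_width: 0.273
```

Run:
```python
from h import *
o=manip.get_obs();print(o["position"].round(4),o["ee_rot"].round(4),o["ft_force"].round(2))
for c in ("scene","top","wrist"):
    K,T=cam(c);im,D=camera(c);save("p_"+c+".png",im)
    for n,z in dict(blue_grip=.2145,pointer_tip=.176,rail_mouth=.149).items():
        for r in nets.place_of(c,n)[:1]: print(c,n,round(r["conf"],2),at_z(K,T,r["xy"],z).round(4))
    P=cloud(K,T,D);X,Y,Z=np.moveaxis(P,-1,0);hsv=cv2.cvtColor(im,cv2.COLOR_RGB2HSV);H,S=hsv[...,0],hsv[...,1]
    y=(D>0)&(H>22)&(H<38)&(S>130)&(abs(Y-.22)<.04)&(abs(X-.51)<.04)&(Z>.166)
    if y.sum()>5:
        q=P[y];print(c,"yellow",len(q),np.percentile(q,[2,98],axis=0).round(4).tolist());t=q[q[:,0]>np.percentile(q[:,0],92)];print("tip",t.mean(0).round(4),t[:,1].min(),t[:,1].max())
    b=(D>0)&(H>100)&(H<130)&(S>120)&(abs(Y-.2)<.04)&(abs(X-.535)<.04)&(Z>.19)
    if b.sum()>5:print(c,"block",b.sum(),np.percentile(P[b],[2,98],axis=0).round(4).tolist())
a=cv2.imread("pics/p_scene.png")[140:290,360:560];w=cv2.imread("pics/p_wrist.png")
cv2.imwrite("pics/v3.png",np.hstack([cv2.resize(a,(400,300),interpolation=cv2.INTER_CUBIC),cv2.resize(w,(400,300))]))
```

```text
[0.5345 0.1981 0.2028] [ 1.      0.0048 -0.002   0.008 ] [ 0.03 -0.33 -2.36]
scene blue_grip 0.62 [0.5313 0.1915 0.2145]
scene rail_mouth 0.71 [0.5369 0.04   0.149 ]
scene yellow 15 [[0.5099, 0.2184, 0.1684], [0.5455, 0.2393, 0.3884]]
tip [0.5444 0.2316 0.3343] 0.21973825885479054 0.24337493536759786
scene block 325 [[0.5295, 0.1851, 0.1983], [0.5483, 0.2093, 0.2817]]
top blue_grip 0.71 [0.5327 0.1969 0.2145]
top pointer_tip 0.5 [0.5221 0.2165 0.176 ]
top rail_mouth 0.73 [0.5361 0.0389 0.149 ]
top yellow 136 [[0.4927, 0.2103, 0.1689], [0.5132, 0.2292, 0.1791]]
tip [0.5121 0.2197 0.1724] 0.21790704949330664 0.22279657956952348
wrist blue_grip 0.63 [0.5354 0.1956 0.2145]
wrist rail_mouth 0.64 [0.5388 0.0402 0.149 ]
wrist block 3031 [[0.5261, 0.185, 0.233], [0.547, 0.2068, 0.2377]]
```

View pics/v3.png

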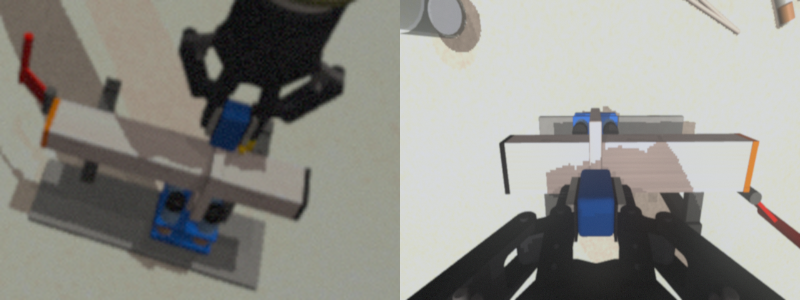

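{"name": "apply_moves", "arguments": {"commands": [[0.0005,-0.008,0,0,1],[0.0005,-0.007,0,0,1],[0,-0.003,0,0,1],[0,0,0,0,1]]}}

```text
clock: 9.17
position: [0.5362, 0.2152, 0.2026]
ee_rot: [1.0, 0.003, -0.002, 0.009]
ft_force: [-0.2, -0.8, -1.6]
grip_width: 0.272
```

{"name": "apply_moves", "arguments": {"commands": [[-0.0005,-0.005,0.0,0,1],[0,0,0.001,0,1],[0,0,0.001,0,1],[0,0,0,0,1]]}}

```text
clock: 9.5
position: [0.5355, 0.2214, 0.2005]
ee_rot: [1.0, 0.004, -0.002, 0.009]
ft_force: [0.1, -0.6, -0.2]
grip_width: 0.275
```

```bash
cat > m.py <<'E'
from h import *
o=manip.get_obs();print(o["position"].round(4),o["ee_rot"].round(4),o["ft_force"].round(2))
for c in ("scene","top","wrist"):
    K,T=cam(c);im,D=camera(c);save("m_"+c+".png",im)
    for n,z in dict(blue_grip=.212,pointer_tip=.176).items():
        for r in nets.place_of(c,n)[:1]: print(c,n,round(r["conf"],2),at_z(K,T,r["xy"],z).round(4))
    P=cloud(K,T,D);X,Y,Z=np.moveaxis(P,-1,0);hsv=cv2.cvtColor(im,cv2.COLOR_RGB2HSV);H,S=hsv[...,0],hsv[...,1]
    y=(D>0)&(H>22)&(H<38)&(S>130)&(abs(Y-.22)<.04)&(abs(X-.51)<.04)&(Z>.166)&(Z<.18)
    if y.sum()>5:
        q=P[y];print(c,"yellow",len(q),np.percentile(q,[2,98],axis=0).round(4).tolist());t=q[q[:,0]>np.percentile(q[:,0],92)];print("tip",t.mean(0).round(4),t[:,1].min().round(4),t[:,1].max().round(4))
    b=(D>0)&(H>100)&(H<130)&(S>110)&(abs(Y-.22)<.03)&(abs(X-.535)<.03)&(Z>.229)&(Z<.241)
    if b.sum()>5:print(c,"blocktop",b.sum(),cv2.minAreaRect((P[b][:,:2]*1000).astype(np.float32)),np.median(P[b][:,2]))
E
python3 m.py
```

```text
[0.5355 0.2214 0.2005] [ 1.      0.0038 -0.0017  0.0085] [ 0.08 -0.62 -0.25]
scene blue_grip 0.71 [0.5399 0.2158 0.212 ]
scene blocktop 147 ((539.2833251953125, 221.5026397705078), (20.68131446838379, 23.12734031677246), 1.2738319635391235) 0.23413201821311458
top blue_grip 0.73 [0.5402 0.2194 0.212 ]
top pointer_tip 0.61 [0.5216 0.2161 0.176 ]
wrist blue_grip 0.7 [0.5351 0.2226 0.212 ]
wrist blocktop 3122 ((536.4521484375, 222.7212371826172), (23.20173454284668, 23.07159996032715), 89.93744659423828) 0.23421496925846502
```

{"name": "apply_moves", "arguments": {"commands": [[0,0.002,0,0,1],[0,0,0,0,1]]}}

```text
clock: 10.12
position: [0.5355, 0.2195, 0.2005]
ee_rot: [1.0, 0.004, -0.002, 0.008]
ft_force: [-0.0, -1.2, 0.1]
grip_width: 0.273
```

{"name": "apply_moves", "arguments": {"commands": [[0,0,0,0,0.2],[0,0,0,0,0.0],[0,0,0,0,-0.2],[0,0,0,0,-0.2],[0,0,0,0,-0.2]]}}

```text
clock: 10.53
position: [0.5359, 0.2195, 0.201]
ee_rot: [1.0, 0.004, -0.001, 0.008]
ft_force: [-0.1, -0.4, -0.2]
grip_width: 0.597
```

{"name": "apply_moves", "arguments": {"commands": [[0,0,-0.01,0,-0.2],[0,0,-0.03,0,-0.2],[0,0,-0.03,0,-0.2],[0,0,-0.03,0,-0.2]]}}

```text
clock: 10.87
position: [0.5334, 0.2194, 0.2993]
ee_rot: [1.0, 0.004, -0.007, 0.01]
ft_force: [0.1, -0.3, -0.3]
grip_width: 0.598
```

```bash
python3 m.py
```

```text
[0.5334 0.2194 0.2993] [ 0.9999  0.004  -0.0067  0.01  ] [ 0.07 -0.25 -0.27]
scene blue_grip 0.69 [0.5347 0.2159 0.212 ]
scene blocktop 132 ((537.0883178710938, 217.46546936035156), (22.582164764404297, 21.505041122436523), 88.88815307617188) 0.23397647517096304
top blue_grip 0.94 [0.5353 0.2202 0.212 ]
top pointer_tip 0.59 [0.5199 0.2156 0.176 ]
top yellow 28 [[0.4928, 0.2208, 0.1731], [0.5031, 0.2298, 0.1789]]
tip [0.5025 0.2275 0.1783] 0.2266 0.2281
top blocktop 15 ((535.1658325195312, 206.8463134765625), (17.54945182800293, 1.478630542755127), 0.7552899718284607) 0.23225941355801605
wrist yellow 80 [[0.4918, 0.2205, 0.1752], [0.4988, 0.2307, 0.1776]]
tip [0.4985 0.2282 0.1766] 0.2254 0.2307
wrist blocktop 970 ((535.3826904296875, 219.76026916503906), (21.454160690307617, 21.458066940307617), 0.16997016966342926) 0.23410316063973396
```

{"name": "apply_moves", "arguments": {"commands": [[-0.005,0.02,-0.005,0,0],[-0.012,0.035,0,0,1],[-0.012,0.035,0,0,1],[-0.012,0.035,0,0,1],[-0.012,0.035,0,0,1]], "squeeze": 30}}

```text
clock: 11.73
position: [0.4789, 0.0618, 0.301]
ee_rot: [1.0, 0.011, -0.011, 0.008]
ft_force: [0.4, -1.0, -0.3]
grip_width: -0.002
```

{"name": "apply_moves", "arguments": {"commands": [[-0.012,0.03,0,0,1],[-0.012,0.03,0,0,1],[-0.005,0.01,0,0,1],[0,0,0,0,1]]}}

```text
clock: 12.07
position: [0.4465, -0.0205, 0.3012]
ee_rot: [1.0, 0.005, -0.013, 0.009]
ft_force: [-0.8, 0.5, -0.3]
grip_width: 0.0
```

```bash
cat > g.py <<'E'
from h import *
o=manip.get_obs();print(o["position"].round(4),o["ee_rot"].round(4),o["ft_force"].round(2),o["grip_width"])
for c in ("scene","top","wrist"):
    K,T=cam(c);im,D=camera(c);save("g_"+c+".png",im)
    for n,z in dict(gate_pin=.192,gate_hinge=.192,pointer_tip=.176,blue_grip=.212,rail_mouth=.149).items():
        for r in nets.place_of(c,n)[:1]: print(c,n,round(r["conf"],2),at_z(K,T,r["xy"],z).round(4))
    P=cloud(K,T,D);X,Y,Z=np.moveaxis(P,-1,0);hsv=cv2.cvtColor(im,cv2.COLOR_RGB2HSV);H,S=hsv[...,0],hsv[...,1]
    m=(D>0)&((H<6)|(H>174))&(S>130)&(X<.6)&(X>.42)&(abs(Y-.01)<.06)
    t=m&(Z>.2)
    if t.sum()>3: print(c,"pintop",t.sum(),np.median(P[t],axis=0).round(4))
    t=m&(Z<.18)&(Z>.13)
    if t.sum()>3: print(c,"gate",t.sum(),np.percentile(P[t],[3,97],axis=0).round(3).tolist())
    t=(D>0)&(abs(X-.508)<.015)&(abs(Y-.033)<.012)&(Z>.1)&(Z<.25)
    print(c,"hinge z",np.percentile(Z[t],[50,98]).round(3) if t.sum() else None)
    y=(D>0)&(H>22)&(H<38)&(S>130)&(abs(Y-.22)<.04)&(abs(X-.51)<.04)&(Z>.166)&(Z<.185)
    if y.sum()>15:
        q=P[y];print(c,"yellow",len(q),np.percentile(q,[2,98],axis=0).round(4).tolist());t=q[q[:,0]>np.percentile(q[:,0],90)];print("tip",t.mean(0).round(4))
    b=(D>0)&(H>100)&(H<130)&(S>110)&(abs(Y-.22)<.03)&(abs(X-.535)<.03)&(Z>.229)&(Z<.241)
    if b.sum()>15:print(c,"blocktop",b.sum(),cv2.minAreaRect((P[b][:,:2]*1000).astype(np.float32)),np.median(P[b][:,2]))
E
python3 g.py
```

```text
[ 0.4465 -0.0205  0.3012] [ 0.9999  0.0051 -0.0125  0.0086] [-0.81  0.49 -0.3 ] 3.710188779144635e-05
scene gate_pin 0.79 [ 0.4802 -0.0013  0.192 ]
scene gate_hinge 0.63 [0.5065 0.031  0.192 ]
scene blue_grip 0.8 [0.5415 0.2179 0.212 ]
scene rail_mouth 0.69 [0.5444 0.0394 0.149 ]
scene pintop 16 [ 0.4846 -0.0031  0.2067]
scene gate 118 [[0.485, -0.005, 0.147], [0.506, 0.025, 0.177]]
scene hinge z [0.164 0.171]
scene blocktop 139 ((537.6851806640625, 217.75311279296875), (22.585363388061523, 21.536392211914062), 86.49784851074219) 0.23398862191969805
top gate_pin 0.55 [ 0.4787 -0.0044  0.192 ]
top gate_hinge 0.87 [0.5176 0.0259 0.192 ]
top pointer_tip 0.64 [0.5158 0.2141 0.176 ]
top blue_grip 0.79 [0.5338 0.2187 0.212 ]
top rail_mouth 0.84 [0.534  0.0461 0.149 ]
top gate 34 [[0.493, 0.013, 0.144], [0.507, 0.028, 0.167]]
top hinge z [0.167 0.173]
top yellow 152 [[0.4928, 0.2105, 0.1678], [0.5166, 0.2291, 0.1788]]
tip [0.5142 0.2198 0.1705]
top blocktop 209 ((535.213623046875, 217.88539123535156), (23.183544158935547, 20.786510467529297), 89.85768127441406) 0.23415063024563842
wrist gate_pin 0.61 [ 0.4811 -0.0035  0.192 ]
wrist gate_hinge 0.78 [0.5089 0.0357 0.192 ]
wrist pointer_tip 0.82 [0.5187 0.2147 0.176 ]
wrist rail_mouth 0.64 [0.5382 0.0403 0.149 ]
wrist pintop 113 [ 0.4815 -0.0019  0.2072]
wrist gate 198 [[0.485, 0.002, 0.156], [0.505, 0.028, 0.167]]
wrist hinge z [0.166 0.17 ]
wrist yellow 857 [[0.4908, 0.2108, 0.1684], [0.5162, 0.2303, 0.1775]]
tip [0.514  0.2202 0.1709]
```

Run:
```python
from h import *
import subprocess
K,T=cam("wrist");im,D=camera("wrist")
ims=[]
for c in ("wrist","top"):
    K,T=cam(c);im,D=camera(c);u,v=proj(K,T,[.525,.22,.19]).astype(int);print(c,u,v,[proj(K,T,[.5205,y,.176]).round(1).tolist() for y in(.215,.22)],[proj(K,T,[.5205,y,.171]).round(1).tolist() for y in(.215,.22)])
    cr=im[max(0,v-40):v+40,max(0,u-50):u+50];print(max(0,u-50),max(0,v-40),cr.shape);ims.append(cv2.resize(cr,(500,400) ,interpolation=cv2.INTER_NEAREST)[:, :390])
save("v4.png",np.hstack(ims))
```

```text
wrist -9 83 [[15.9, 89.6], [9.4, 89.5]] [[21.3, 89.6], [15.0, 89.5]]
0 43 (80, 41, 3)
top 130 205 [[136.3, 207.7], [133.3, 207.7]] [[137.3, 207.7], [134.3, 207.7]]
80 165 (80, 100, 3)
```

View pics/v4.png

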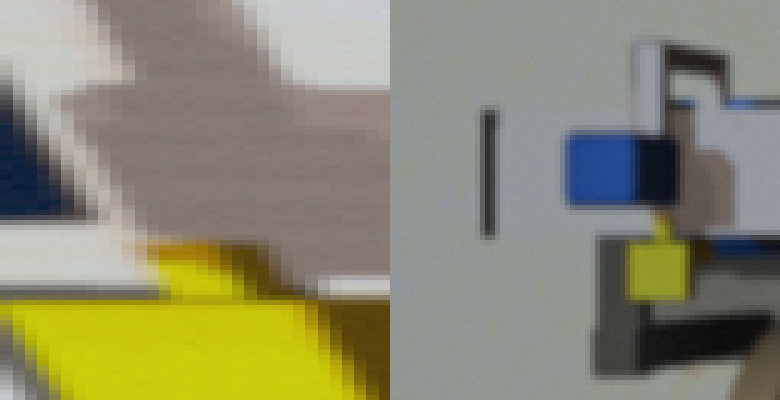

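Run:
```python
from h import *
K,T=cam("top");im,D=camera("top")
row=im[196:203,108:150].astype(int).mean(0).round();print([tuple(x) for x in row.astype(int).tolist()][:24])
for u in (114.5,115,115.5,129,129.5,130): print(u,at_z(K,T,(u,199),.234).round(4))
for u in (133.5,134,134.5): print(u,at_z(K,T,(u,208),.171).round(4),at_z(K,T,(u,208),.176).round(4))
for r in (206,207,208,209,210,211):print(r,im[r,128:141].tolist())
```

```text
[(147, 151, 157), (147, 152, 157), (147, 152, 156), (148, 152, 158), (148, 152, 157), (143, 148, 155), (118, 128, 146), (74, 93, 137), (41, 72, 137), (33, 69, 140), (34, 70, 141), (35, 71, 142), (36, 72, 142), (35, 72, 143), (36, 73, 144), (36, 74, 145), (36, 74, 146), (36, 74, 146), (36, 75, 146), (34, 71, 140), (28, 57, 115), (20, 38, 75), (16, 24, 43), (15, 20, 32)]
114.5 [0.5344 0.2297 0.234 ]
115 [0.5344 0.2289 0.234 ]
115.5 [0.5344 0.2281 0.234 ]
129 [0.5343 0.2068 0.234 ]
129.5 [0.5343 0.206  0.234 ]
130 [0.5343 0.2052 0.234 ]
133.5 [0.52   0.2214 0.171 ] [0.52   0.2197 0.176 ]
134 [0.52   0.2206 0.171 ] [0.52   0.2188 0.176 ]
134.5 [0.52   0.2197 0.171 ] [0.52  0.218 0.176]
206 [[97, 103, 117], [95, 101, 109], [94, 99, 103], [90, 94, 96], [76, 76, 76], [65, 62, 60], [61, 57, 56], [60, 56, 55], [66, 61, 61], [81, 74, 71], [91, 83, 78], [94, 85, 81], [95, 86, 80]]
207 [[137, 142, 148], [138, 143, 148], [137, 141, 143], [132, 136, 133], [118, 116, 107], [101, 92, 75], [94, 80, 60], [88, 75, 59], [85, 75, 66], [90, 80, 74], [95, 86, 80], [96, 86, 81], [95, 86, 81]]
208 [[148, 153, 159], [149, 154, 159], [150, 155, 155], [148, 152, 146], [138, 137, 118], [124, 114, 79], [110, 93, 46], [99, 80, 42], [87, 72, 51], [90, 79, 72], [93, 84, 79], [96, 86, 81], [94, 85, 80]]
209 [[148, 152, 159], [149, 153, 158], [150, 155, 155], [150, 155, 146], [146, 148, 121], [135, 130, 75], [125, 114, 38], [107, 91, 29], [88, 75, 46], [87, 77, 67], [94, 83, 79], [95, 86, 81], [94, 85, 80]]
210 [[146, 150, 157], [144, 149, 154], [144, 149, 150], [146, 151, 143], [145, 150, 119], [145, 147, 77], [139, 138, 41], [117, 112, 30], [91, 81, 44], [86, 75, 67], [91, 81, 78], [93, 84, 80], [92, 84, 79]]
211 [[128, 132, 138], [127, 131, 137], [124, 128, 131], [126, 129, 124], [132, 136, 104], [141, 146, 70], [141, 144, 41], [121, 120, 31], [90, 85, 41], [80, 73, 64], [83, 76, 74], [82, 76, 74], [80, 72, 69]]
```

{"name": "apply_moves", "arguments": {"commands": [[0,-0.012,0.02,0,1],[0,0,0.03,0,1],[0,0,0.03,0,1],[0,0,0.02,0,1],[0,0,0,0,1]]}}

```text
clock: 13.58
position: [0.4464, -0.0069, 0.1996]
ee_rot: [1.0, 0.007, -0.009, 0.008]
ft_force: [-0.7, -0.2, -0.2]
grip_width: -0.0
```

{"name": "apply_moves", "arguments": {"commands": [[0,0.002,0.017,0,1],[0.012,0,0,0,1],[0.012,0,0,0,1],[0.012,0,0,0,1],[0,0,0,0,1]]}}

```text
clock: 14.0
position: [0.4826, -0.01, 0.1844]
ee_rot: [1.0, 0.006, -0.011, 0.009]
ft_force: [-0.5, 0.1, -0.2]
grip_width: 0.003
```

{"name": "apply_moves", "arguments": {"commands": [[0.012,0,0.001,0,1],[0.012,0,0,0,1],[0.01,0,0,0,1],[0.004,0,0,0,1],[0,0,0,0,1]]}}

```text
clock: 14.42
position: [0.5207, -0.0093, 0.1866]
ee_rot: [1.0, 0.006, -0.011, 0.009]
ft_force: [-0.7, 0.7, -0.2]
grip_width: -0.002
```

```bash
python3 g.py | grep -E "^\[|pin|gate|hinge"
python3 - <<'E'
import cv2,numpy as np
a=cv2.imread("pics/g_scene.png")[120:240,320:480];w=cv2.imread("pics/g_wrist.png")
cv2.imwrite("pics/v5.png",np.hstack([cv2.resize(a,(400,300),interpolation=cv2.INTER_CUBIC),cv2.resize(w,(400,300))]))
E
```

```text
[ 0.5207 -0.0093  0.1866] [ 0.9999  0.0062 -0.0109  0.0091] [-0.67  0.72 -0.19] -0.002223887178861232
scene gate_pin 0.65 [ 0.5269 -0.0025  0.192 ]
scene gate_hinge 0.96 [0.5047 0.0287 0.192 ]
scene pintop 29 [ 0.5395 -0.0026  0.2065]
scene gate 167 [[0.515, -0.005, 0.146], [0.542, 0.028, 0.176]]
scene hinge z [0.163 0.219]
top hinge z None
wrist gate_pin 0.75 [ 0.537 -0.002  0.192]
wrist pintop 438 [ 0.5379 -0.0015  0.207 ]
wrist gate 673 [[0.514, -0.005, 0.149], [0.541, 0.028, 0.176]]
wrist hinge z [0.169 0.249]
```

View pics/v5.png

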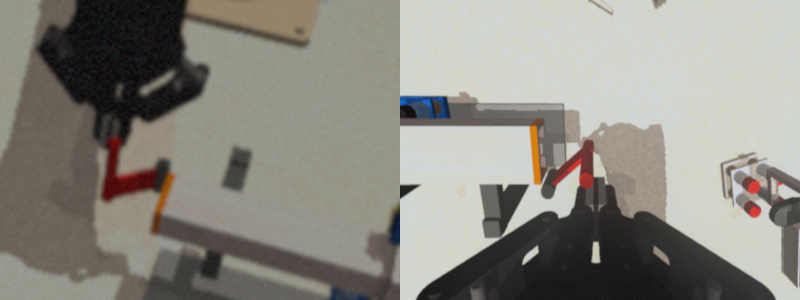

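{"name": "apply_moves", "arguments": {"commands": [[-0.006,0.004,0,0,1],[0,0.014,0.002,0,1],[0,0.012,0.002,0,1],[0,0,0,0,1]]}}

```text
clock: 15.65
position: [0.5136, -0.0408, 0.1826]
ee_rot: [1.0, 0.007, -0.011, 0.009]
ft_force: [-0.1, -0.4, 0.6]
grip_width: 0.002
```

{"name": "apply_moves", "arguments": {"commands": [[0.012,0,0.001,0,1],[0.012,0,0,0,1],[0.009,0,0,0,1],[0,0,0,0,1]]}}

```text
clock: 15.98
position: [0.5468, -0.0418, 0.181]
ee_rot: [1.0, 0.005, -0.011, 0.009]
ft_force: [0.5, -0.1, 0.0]
grip_width: 0.003
```

{"name": "apply_moves", "arguments": {"commands": [[0,-0.01,0,0,1],[0,-0.01,0,0,1],[0.001,-0.01,0,0,1],[0,-0.01,0,0,1],[0,0,0,0,1]]}}

```text
clock: 16.4
position: [0.5556, -0.0108, 0.1828]
ee_rot: [1.0, -0.001, -0.0, 0.017]
ft_force: [0.3, -0.8, -0.9]
grip_width: -0.001
```

{"name": "apply_moves", "arguments": {"commands": [[0,-0.005,0,0,1],[0,-0.004,0,0,1],[0,0,0,0,1]]}}

```text
clock: 16.65
position: [0.5594, -0.0042, 0.184]
ee_rot: [1.0, -0.003, 0.005, 0.02]
ft_force: [2.7, -2.2, -2.4]
grip_width: 0.001
```

```bash
python3 - <<'E'
from h import *
o=manip.get_obs();print(o["joint_pos"].round(3),o["joint_velocities"].round(3),o["tau"].round(1),o["ft_force"].round(2),o["torque"].round(2))
E
python3 g.py | grep -E "^\[|pin|gate|hinge"
python3 - <<'E'
import cv2,numpy as np
a=cv2.imread("pics/g_scene.png")[120:240,320:480];w=cv2.imread("pics/g_wrist.png")
cv2.imwrite("pics/v6.png",np.hstack([cv2.resize(a,(400,300),interpolation=cv2.INTER_CUBIC),cv2.resize(w,(400,300))]))
E
```

```text
[ 0.293  0.246 -0.453  1.692  0.157  1.227 -1.777] [-0.003 -0.008  0.004  0.002  0.015 -0.013 -0.011] [ -1.6 -53.3  -5.3 -37.3  -0.7   0.8  -0.1] [ 2.73 -2.17 -2.35] [-0.39 -0.52 -0.01]
[ 0.5594 -0.0042  0.184 ] [ 0.9998 -0.0026  0.0054  0.02  ] [ 2.73 -2.17 -2.35] 0.0012933188683080324
scene gate_pin 0.6 [0.5443 0.0128 0.192 ]
scene gate_hinge 0.62 [0.5097 0.0375 0.192 ]
scene pintop 23 [0.5541 0.0133 0.2066]
scene gate 119 [[0.516, 0.012, 0.147], [0.556, 0.031, 0.176]]
scene hinge z [0.165 0.171]
top hinge z None
wrist pintop 62 [0.5541 0.0173 0.2029]
wrist gate 314 [[0.524, 0.012, 0.152], [0.555, 0.029, 0.179]]
wrist hinge z [0.144 0.156]
```

View pics/v6.png

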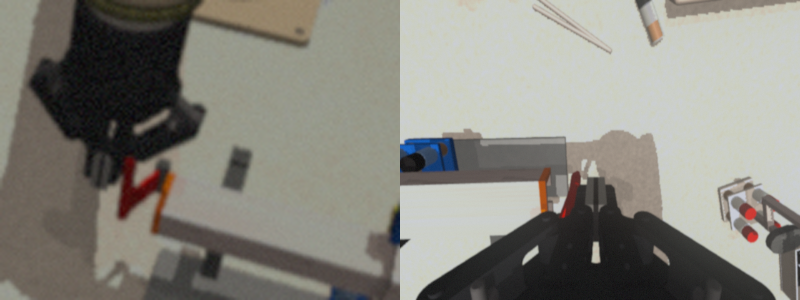

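{"name": "apply_moves", "arguments": {"commands": [[0,0.008,0,0,1],[-0.005,0.004,-0.004,0,1],[-0.003,0,-0.002,0,1],[0,0,0,0,1]]}}

```text
clock: 17.88
position: [0.549, -0.0132, 0.1913]
ee_rot: [1.0, -0.001, 0.005, 0.02]
ft_force: [-0.1, 0.2, -0.4]
grip_width: 0.002
```

{"name": "apply_moves", "arguments": {"commands": [[0,-0.01,0,0,1],[-0.002,-0.01,0,0,1],[-0.002,-0.01,0,0,1],[0,0,0,0,1]]}}

```text
clock: 18.22
position: [0.543, 0.0189, 0.1903]
ee_rot: [1.0, -0.002, 0.004, 0.021]
ft_force: [-4.9, -2.1, 2.8]
grip_width: -0.002
```

```bash
python3 g.py | grep -E "^\[|pin|gate|hinge"
python3 - <<'E'
import cv2,numpy as np
a=cv2.imread("pics/g_scene.png")[130:220,340:460];w=cv2.imread("pics/g_wrist.png")[150:350,150:420]
cv2.imwrite("pics/v7.png",np.hstack([cv2.resize(a,(400,300),interpolation=cv2.INTER_CUBIC),cv2.resize(w,(400,300))]))
E
```

```text
[0.543  0.0189 0.1903] [ 0.9998 -0.0018  0.0041  0.0209] [-4.85 -2.15  2.84] -0.0015306386721168693
scene gate_pin 0.68 [0.5516 0.0341 0.192 ]
scene gate_hinge 0.97 [0.5095 0.0337 0.192 ]
scene pintop 28 [0.5559 0.0322 0.2066]
scene gate 52 [[0.515, 0.031, 0.147], [0.561, 0.036, 0.178]]
scene hinge z [0.167 0.171]
top hinge z None
wrist gate_pin 0.64 [0.5544 0.0333 0.192 ]
wrist pintop 439 [0.5552 0.034  0.2069]
wrist gate 112 [[0.558, 0.032, 0.154], [0.56, 0.037, 0.179]]
wrist hinge z [0.166 0.168]
```

View pics/v7.png

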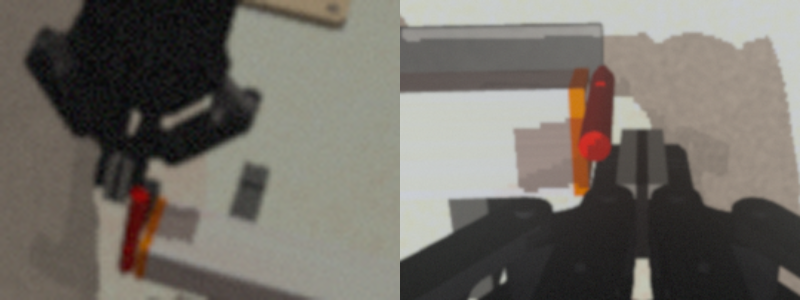

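{"name": "apply_moves", "arguments": {"commands": [[-0.002,0.01,0,0,1],[0,0.01,0,0,1],[0.008,0,0,0,1],[0.005,0,0,0,1],[0,0,0,0,1]]}}

```text
clock: 19.53
position: [0.5541, 0.0014, 0.1908]
ee_rot: [1.0, 0.0, 0.004, 0.02]
ft_force: [-0.1, -0.2, -0.5]
grip_width: 0.0
```

{"name": "apply_moves", "arguments": {"commands": [[0,-0.008,0,0,1],[0,-0.006,0,0,1],[0,-0.006,0,0,1]]}}

```text
clock: 19.78
position: [0.5549, 0.0167, 0.1898]
ee_rot: [1.0, -0.003, 0.003, 0.023]
ft_force: [-1.8, -33.8, 7.7]
grip_width: -0.002
```

{"name": "apply_moves", "arguments": {"commands": [[0,0.006,0,0,1],[0,0.012,0,0,1],[0,0.01,0,0,1],[0,0,-0.03,0,1],[0,0,-0.04,0,1]]}}

```text
clock: 20.2
position: [0.5504, -0.0103, 0.2549]
ee_rot: [1.0, -0.002, -0.004, 0.024]
ft_force: [0.7, 0.7, -0.1]
grip_width: 0.005
```

{"name": "apply_moves", "arguments": {"commands": [[-0.01,0.03,-0.03,0,1],[-0.01,0.03,-0.03,0,1],[-0.01,0.04,-0.01,0,1],[-0.01,0.04,0,0,1],[0,0,0,0,1]]}}

```text
clock: 20.62
position: [0.5117, -0.1462, 0.3423]
ee_rot: [1.0, 0.003, 0.003, 0.023]
ft_force: [-0.5, -1.7, -0.7]
grip_width: -0.001
```

```bash
python3 g.py
python3 - <<'E'
import cv2,numpy as np
a=cv2.imread("pics/g_scene.png")[130:310,340:580];b=cv2.imread("pics/g_top.png")[130:310,90:330]
cv2.imwrite("pics/v8.png",np.hstack([cv2.resize(x,(400,300),interpolation=cv2.INTER_CUBIC) for x in (a,b)]))
E
```

```text
[ 0.5117 -0.1462  0.3423] [0.9997 0.0028 0.0025 0.023 ] [-0.48 -1.7  -0.66] -0.000559126006787707
scene gate_pin 0.46 [0.5517 0.0372 0.192 ]
scene blue_grip 0.66 [0.537  0.2162 0.212 ]
scene rail_mouth 0.93 [0.542  0.0377 0.149 ]
scene pintop 25 [0.5571 0.0334 0.2059]
scene gate 46 [[0.514, 0.03, 0.148], [0.561, 0.036, 0.177]]
scene hinge z [0.167 0.171]
scene blocktop 139 ((536.9160766601562, 217.3177490234375), (22.391176223754883, 22.169931411743164), 89.51515197753906) 0.23387028988565628
top gate_pin 0.63 [0.5575 0.0309 0.192 ]
top gate_hinge 0.7 [0.5125 0.0318 0.192 ]
top pointer_tip 0.58 [0.5233 0.217  0.176 ]
top blue_grip 0.87 [0.5338 0.2216 0.212 ]
top rail_mouth 0.64 [0.534  0.0385 0.149 ]
top pintop 21 [0.554  0.0324 0.2073]
top gate 72 [[0.518, 0.03, 0.148], [0.552, 0.035, 0.169]]
top hinge z [0.167 0.172]
top yellow 150 [[0.4928, 0.2108, 0.1676], [0.5166, 0.2289, 0.1792]]
tip [0.5144 0.2198 0.1712]
top blocktop 207 ((535.2214965820312, 218.06396484375), (23.570817947387695, 20.77457046508789), 89.76822662353516) 0.2340086700758881
wrist gate_pin 0.97 [0.5578 0.0325 0.192 ]
wrist gate_hinge 0.69 [0.5085 0.0333 0.192 ]
wrist rail_mouth 0.89 [0.5336 0.0394 0.149 ]
wrist pintop 129 [0.5539 0.0322 0.2068]
wrist gate 668 [[0.516, 0.03, 0.145], [0.558, 0.035, 0.175]]
wrist hinge z [0.164 0.17 ]
```

View pics/v8.png

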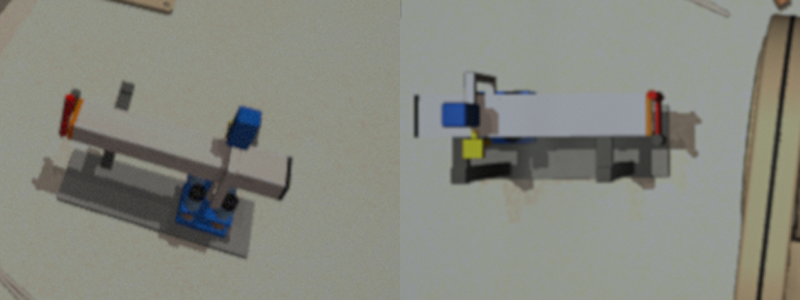

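```bash
python3 -c "
from workcell import workorder
print(workorder.hand_in())"
```

```text
the job is handed in; nothing more can be done
None
```

The blue carrier hangs in the rail and the red gate is shut. The job was handed in at about 21 s on the robot's clock, with the gripper empty and clear of everything.

**Carrier:** I lifted it by its grip block, fed the head through the orange mouth without any notable force, slid it to the pointer and set it down on the lips. The last checks put the top of the block at z = 0.234 m, which gives a grip centre at 0.212 m, the hung height. The block sat at y ≈ 0.2185 ± 0.001 m and the pointer tip at y ≈ 0.2197 m, so they agree to about 1 to 2 mm. The pointer had not moved. The carrier is turned less than 1° from the rail.

**Gate:** My first push in +y slid off-centre along the pin and left the gate about 26° open, so I backed off and pushed again. The last push ended against the stop with 34 N at the wrist, under the limits but more than I intended. Afterwards the pin measured (0.554, 0.0325) m against an expected (0.5545, 0.034) m when shut, which is at most about 2° and within camera error. The gate lies straight across the mouth.

**Disagreements and gaps:**
- The pointer-tip network mostly read 3 to 5 mm lower in y than the depth data. I trusted the depth and the picture edges.
- The tool picked up a tilt of about 2.5° over the run. It did no harm that I could see.
- I did not re-measure the white carrier at the end. Nothing was done near it, and in the last wide picture that showed it, it stood upright.

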